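# Load a stepped shaft into the sloping marking cradle

### The arm

A 7-joint arm with a two-finger parallel gripper is mounted at the origin on a cart in front of the work surface, level with it; the furniture and walls round the work are solid. World frame = base frame: x ahead of the robot, y to its left, z up, the work surface at z = 0. Lengths are in m, angles in rad, forces in N, time in s.
With the tool pointing down it reaches from about 0.4 to 0.9 m from the base axis. Payload 5.5 kg.
Tool frame: the origin (TCP) lies between the finger pads; the fingertips stand env.finger_overhang ahead of it and the grasp point (between the pads) lies 3 mm ahead of it (env.finger_overhang is the distance from the TCP to the fingertips, in m); z points along the fingers, y is the line along which they close (so a half turn about z gives the same grasp; the last joint's range is limited). The gripper opens to 85 mm and grips with 20 to 120 N. Pads are 22 mm wide; open, the fingers measure 114 mm over their backs; the gripper's body (76 mm by 85 mm) begins 54 mm behind the grasp point. The pads swing forward as they close: fully open they stand 13 mm farther back than shut.
Start: joints at [-0.919, 0.501, -0.427, 1.55, 0.221, 1.138, -0.21], TCP at [0.246, 0.602, 0.253] pointing down, gripper open.
Joint ranges: [-2.88, 2.88], [-0.31, 2.03], [-1.54, 1.56], [0.2, 2.42], [-1.41, 4.55], [0.19, 2.02], [-2.57, 2.57]. Speed limits (rad/s): [2.57, 2.57, 3.14, 3.14, 3.14, 3.14, 3.14].

### API

Orientations are given as [roll, pitch, yaw] about the fixed x, y, z axes, in that order (R = Rz(yaw) Ry(pitch) Rx(roll)).
In Python, from station import status, viewer, hand_in, env gives the robot as it stands. The module is installed in compiled form; this text tells all that it offers.
- The arm moves only by the tool apply_moves, never from a script. Its argument "targets" is a list of rows, each an object with "linear": the shift along the world's x, y, z each as a share of 0.25 m, from -1 to 1, a list of three; "twist": the turn, a rotation vector about the world's x, y, z each as a share of 30 degrees, from -1 to 1, a list of three. A call has 1 to 20 rows; each row is the pose to reach, as a shift and turn from the pose commanded when the call began; what a row does not reach only later rows make up. A row lasts 1/8 s, in which the tool goes at most 62.5 mm and 10.7 degrees, less where a joint would pass 70% of its speed; a pose out of reach is approached as far as the arm can. A call with a number of a shift or a turn outside -1 to 1 is refused whole. A call with a gripper value outside its range is refused whole. "gripper" is the opening, from -1 (shut) to 1 (fully open), set as the call begins (left out, the last holds). The fingers move at their own pace and stop on an object; "newtons" is the grip in N (left out, the last holds). Time passes only in rows, so rows that repeat a pose let the fingers close. It gives the time, the measured TCP pose, the force, the opening and the grip force at its end, in the units of the state.
- status.sense(): the state, without advancing time (a new reading comes with each control period).
- viewer.camera(name): name is "scene" or "top" or "wrist"; returns a dict with "pixels" (480x640x3 uint8, red, green, blue), "vfov" (degrees; the focal length in pixels is half the picture's height over the tangent of half this angle, whatever the lens; pixels are square), "cx", "cy" (the principal point, pixels), "extrinsics" (4x4, takes a point from camera to world coordinates); the wrist camera has in their place "tool_from_camera" (4x4, takes a point from camera to tool coordinates, whose origin is the TCP and whose axes are the flange's). Camera axes: x right, y up, looking along -z (the intrinsics and any distortion apply to the point x, -y, -z); pixel columns grow to the right and rows downward; lengths in m; the calibration is good to about 2 mm. The wrist camera is an equidistant fisheye: a pixel r from the principal point sees the ray r / f radians off the axis. A picture is of the moment at which its call begins: read the wrist's pose just before it. There is no depth.
- hand_in(): hands the job in; it is judged then, once.
The state is a dict: "time": time; "q": joint angles; "dq": joint speeds; "tau": joint torques, N m; "ee_pos": TCP position; "tcp_rot": TCP orientation; "force": force on the tool from outside, world axes, zero at the start; "ft_torque": the same for the moment, N m; "opening": opening from 0.0 (shut) to 1.0 (fully open); "finger_force": force on a finger pad.
Only numpy, scipy, OpenCV 4.12 (cv2) and the standard library are available. Lean on these libraries where they do the work, as an engineer would, in place of code of your own. Each camera call takes 0.05 s, during which the arm holds its last target. There are 200 camera calls.

### The job

Take the stepped shaft (the one with the thin end) off the wooden rest and load it in the sloping marking cradle: tuck its thin end under the hooked lip at the low end first, with the shaft steeper than the cradle, then swing the thick end down past the sprung jaw until the shaft lies fully home in the fork with the jaw snapped shut over it, and let go. Leave the plain shaft in the rest and do not disturb the caliper, marker and screwdriver lying about.

Things in the scene. Friction and masses are not known exactly. Their poses are not given: they have to be found in the camera images.
- shaft: the stepped steel shaft to load: round, 150 mm long, about 0.14 kg; body 16 mm thick, then a thin end 10 mm thick and 18 mm long with a domed tip. Origin on its axis at mid-length; x runs along the axis, thin end to thick end. Starts level in one pair of notches of the rest, thin end towards the robot (x within 0.4 rad of world +x)
- shaft_tail (a point): centre of the domed tip of the thin end, on the shaft's axis, 75 mm behind its origin
- shaft_head (a point): centre of the flat end face of the thick end, on the shaft's axis, 75 mm ahead of its origin
- plain_shaft: the other steel shaft in the rest, to be left there: plain, 16 mm in diameter, 120 mm long, no thin end; origin on its axis at mid-length, x along the axis
- rest: fixed plywood rest, 110 mm (x) by 150 mm (y): 6 mm foot plate, two cross bars 12 mm thick and 37 mm high at x = -40 and +40 mm, each with vee notches at y = +40 and -40 mm. Origin under its centre on the desk. A shaft lies in it along x, its axis 38 mm above the desk, free all round between the bars
- cradle: fixed aluminium marking cradle: foot plate 200 mm (x) by 80 mm (y), 8 mm thick, with a 30 mm wide wedge block that rises at 20 degrees along +x. Origin under its centre on the desk; x points from the low end (towards the robot) to the high end. The things on the slope are told under seat, lip_edge, fork and end_stop
- seat (a point): where the thin end's domed tip lies when the shaft is home. Its x is the seated shaft's axis (thin to thick end, 20 degrees up), y level, z square to the shaft, upward; mm in this frame: tail stop face at x = 0, its top at z = 14; open 90 degree vee under the thin end over x = 0 to 15, 19 wide at its top z = 2.5. From x = 17 to 105 the shaft can be held; slope surface at z = -24
- lip_edge (a point): middle of the lower front edge of the hooked lip on the tail stop, at x = 9, z = 10.5 mm of seat (axes as seat). The lip is 24 mm wide and 4 mm thick; its underside falls from here to z = 6.5 at x = 0, so the thin end goes in under it along its own axis with the shaft 10 to 20 degrees steeper than the seat, then swings down about the tip
- fork (a point): on the seated shaft's axis in the middle of the fork clip, x = 118 mm of seat (axes as seat). In mm from here: fork over x = -8 to 8 (hinge ears to 11), floor at z = -8; fixed tine on the -y side, face at y = -8.3 up to z = 10, then flaring out to y = -15 at z = 22; sprung jaw on the +y side
- end_stop (a point): end stop on the seated axis, face at x = 154 mm of seat (axes as seat); 8 mm thick, 26 mm wide, top 9 mm above the axis, face leaning away above 4 mm. The 150 mm shaft has only 4 mm of play between tail stop and end stop, so it cannot be laid in level and then slid under the lip
- jaw (a joint): sprung jaw of the fork, hinge along the shaft, rad: 0 shut, grows as it swings out to +y of seat, limit 0.45. Its rounded nose (12 mm wide) overhangs the seated shaft's +y upper side; a lead-in above it flares out to 24 mm over the axis. A shaft pushed down between the flares opens it to 0.14 to 0.22 and it snaps back over the shaft; some 4 to 12 N at the fork
- caliper: digital caliper lying on the desk, 66 by 192 mm: leave it
- marker: marker pen lying on the desk, 135 mm: leave it
- screwdriver_red: screwdriver with a 77 mm handle lying on the desk, 151 mm: leave it
There are look-alikes about, which are no part of the job. Leave any pink look-alike of the shaft alone.

How it is judged:
By the outcome, as a careful person would: the job done as asked, in the order asked, and still so for the second after the job is handed in, with the robot touching nothing.
It also fails if it takes over 38 s, if anything falls off the work surface, if the arm or the gripper's body presses on something with over 40 N, if the wrist force passes 120 N, or if a joint passes its speed limit or range.

## Working session

There is one attempt and no reset: what is moved stays moved. The work goes in short steps, Python scripts to look and compute and a tool call to move; the robot and the scene stay as the last step left them, time stands still between calls to the robot, and variables do not carry over. Pictures are saved under pics/ and viewed, at most 10 in all, crops included, and the job is handed in when it is done.

Besides the shell and the picture viewer there is one more tool, called by a JSON object that holds its "api" and its "payload". apply_moves: Moves the arm, as the interface text tells. Its arguments: {"type":"object","properties":{"targets":{"type":"array","items":{"type":"object","properties":{"linear":{"type":"array","items":{"type":"number","minimum":-1,"maximum":1}},"twist":{"type":"array","items":{"type":"number","minimum":-1,"maximum":1}}}}},"gripper":{"type":"number"},"newtons":{"type":"number"}},"required":["targets"]}

```bash
mkdir -p pics; cat > h.py <<'E'
import numpy as np, cv2
from station import status, viewer, hand_in, env
def cam(n):
    c=viewer.camera(n); p=c["pixels"]; c["f"]=p.shape[0]/2/np.tan(np.radians(c["vfov"])/2); return c
def ray(c,u,v):
    d=np.array([(u-c["cx"])/c["f"],-(v-c["cy"])/c["f"],-1.]); T=np.array(c["extrinsics"]); return T[:3,3],T[:3,:3]@d
def at(c,u,v,z):
    o,d=ray(c,u,v); return o+d*(z-o[2])/d[2]
def proj(c,P):
    T=np.linalg.inv(np.array(c["extrinsics"])); p=np.atleast_2d(P)@T[:3,:3].T+T[:3,3]
    return np.c_[c["cx"]+c["f"]*p[:,0]/-p[:,2], c["cy"]-c["f"]*p[:,1]/-p[:,2]]
def save(n,im): cv2.imwrite("pics/"+n,im[:,:,::-1])
E
python3 - <<'E'
from h import *
import pickle
s=status.sense(); print({k:np.round(v,3) for k,v in s.items()}, env.finger_overhang)
for n in("scene","top"):
    c=cam(n); save(n+"0.png",c["pixels"]); pickle.dump(c,open(n+".pkl","wb")); print(n,{k:np.round(v,3) for k,v in c.items() if k!="pixels"})
E
```

```text
{'time': np.float64(0.0), 'q': array([-0.919,  0.502, -0.427,  1.551,  0.221,  1.138, -0.21 ]), 'dq': array([-0.001, -0.001, -0.001,  0.001, -0.002,  0.   ,  0.   ]), 'tau': array([ 0.0000e+00, -5.6952e+01, -5.8160e+00, -2.8094e+01,  1.1000e-02,
        1.2000e-02, -0.0000e+00]), 'ee_pos': array([0.246, 0.601, 0.252]), 'tcp_rot': array([-3.14 , -0.   ,  2.753]), 'force': array([-0.225,  0.596,  0.334]), 'ft_torque': array([-0.024,  0.019, -0.073]), 'finger_force': np.float64(0.0), 'opening': np.float64(1.004)} 0.022
scene {'vfov': np.float64(52.484), 'cx': np.float64(322.004), 'cy': np.float64(233.96), 'extrinsics': array([[ 0.842,  0.225, -0.49 ,  0.009],
       [-0.539,  0.319, -0.78 , -0.899],
       [-0.019,  0.921,  0.39 ,  0.538],
       [ 0.   ,  0.   ,  0.   ,  1.   ]]), 'f': np.float64(486.841)}
top {'vfov': np.float64(57.71), 'cx': np.float64(326.763), 'cy': np.float64(242.844), 'extrinsics': array([[-1.80e-02,  9.80e-01, -1.98e-01,  3.43e-01],
       [-1.00e+00, -1.90e-02,  1.00e-03, -4.50e-02],
       [-3.00e-03,  1.98e-01,  9.80e-01,  1.25e+00],
       [ 0.00e+00,  0.00e+00,  0.00e+00,  1.00e+00]]), 'f': np.float64(435.566)}
```

View pics/top0.png

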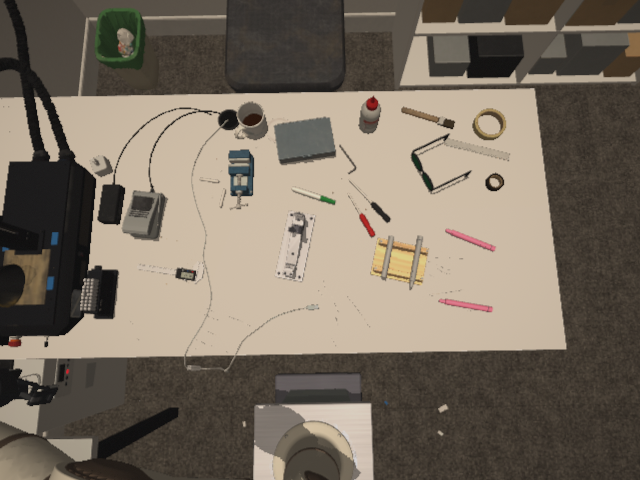

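View pics/scene0.png

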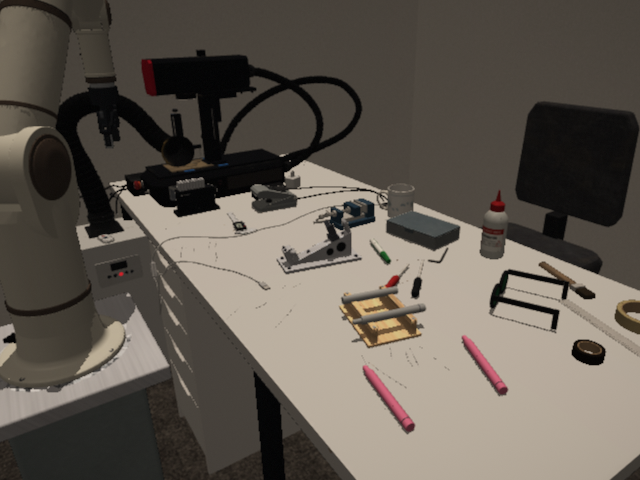

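Top view: the rest is at (400,262), with a shaft at (388,259) and another at (416,262). The pink look-alikes are at (470,240) and (466,305), and the cradle is at (295,245). I'll check which rest shaft is stepped in one close crop.

```bash
python3 - <<'E'
from h import *
import pickle
t=pickle.load(open("top.pkl","rb"));s=pickle.load(open("scene.pkl","rb"))
def crop(c,x,y,w,h,k): 
    return cv2.resize(c["pixels"][y:y+h,x:x+w],None,fx=k,fy=k,interpolation=cv2.INTER_CUBIC)
a=crop(t,365,228,70,70,5.7); b=crop(s,330,275,105,70,3.8); d=crop(t,265,200,60,90,4); 
e=crop(s,270,215,100,60,3.8)
o=np.zeros((600,800,3),np.uint8); a=a[:300*2]; 
def put(im,x,y):
    h=min(im.shape[0],600-y);w=min(im.shape[1],800-x);o[y:y+h,x:x+w]=im[:h,:w]
put(crop(t,365,228,72,72,5),0,0); put(crop(s,330,275,105,70,4),370,0); put(crop(t,265,205,60,80,3),0,360);put(crop(s,270,215,100,72,4),370,290)
save("crop1.png",o)
for p in [(388,259),(416,262),(400,262)]: print(at(t,*p,.038))
print(at(t,295,245,0.02))
E
```

```text
[ 0.53889205 -0.21788883  0.038     ]
[ 0.52886748 -0.29621953  0.038     ]
[ 0.52971466 -0.25123651  0.038     ]
[0.58763699 0.04531369 0.02      ]
```

View pics/crop1.png

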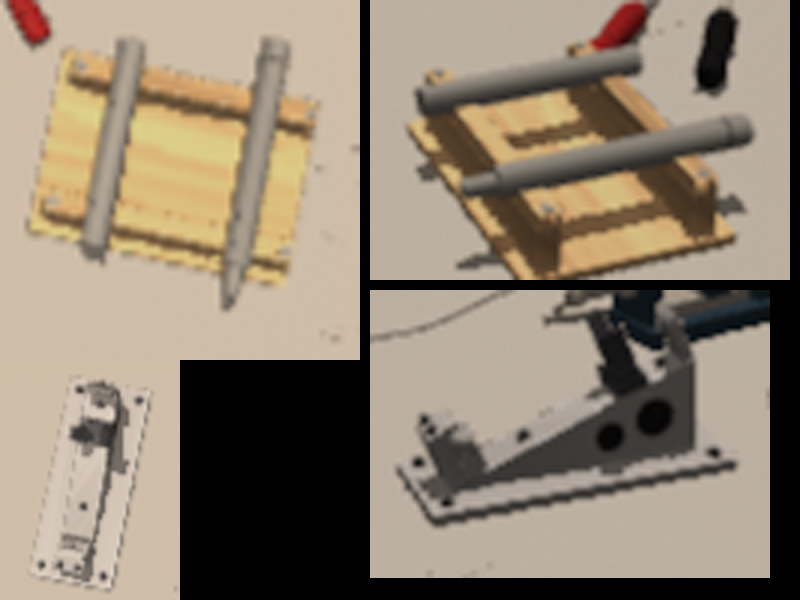

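The right-hand shaft (smaller y, head at about (419,236), tip at about (411,289)) is the stepped one; the left one is plain. The cradle's low end faces the robot. Next, rough poses.

```bash
python3 - <<'E'
from h import *
import pickle
t=pickle.load(open("top.pkl","rb"))
h=at(t,419.4,236.4,.038);p=at(t,411,289.2,.038);d=h-p
print(h,p,np.linalg.norm(d),np.degrees(np.arctan2(d[1],d[0])),(h+p)/2)
for u,v in [(75,378),(152,392),(110,590),(32,573)]: print(at(t,265+u/3,205+v/3-120,.008))
c=viewer.camera("wrist"); print({k:np.round(v,4) for k,v in c.items() if k!="pixels"})
print(status.sense()["time"])
E
```

```text
[ 0.60231086 -0.3102385   0.038     ] [ 0.45277412 -0.27782848  0.038     ] 0.15300864515626936 -12.228926760399204 [ 0.52754249 -0.29403349  0.038     ]
[0.69269094 0.06056152 0.008     ]
[ 0.67699532 -0.01507011  0.008     ]
[0.48280248 0.02755651 0.008     ]
[0.50047873 0.10197948 0.008     ]
{'vfov': np.float64(65.7065), 'cx': np.float64(322.2381), 'cy': np.float64(241.2719), 'tool_from_camera': array([[-5.000e-04,  9.535e-01,  3.013e-01,  7.690e-02],
       [ 1.000e+00,  4.000e-04,  4.000e-04, -9.000e-04],
       [ 2.000e-04,  3.013e-01, -9.535e-01, -1.213e-01],
       [ 0.000e+00,  0.000e+00,  0.000e+00,  1.000e+00]])}
0.15
```

{"api": "apply_moves", "payload": {"targets": [{"linear": [0, -0.25, 0], "twist": [0, 0, 0.1]}, {"linear": [0, -0.5, 0], "twist": [0, 0, 0.2]}, {"linear": [0.1, -0.75, 0], "twist": [0, 0, 0.337]}, {"linear": [0.2, -0.95, 0], "twist": [0, 0, 0.337]}, {"linear": [0.35, -1, 0], "twist": [0, 0, 0.337]}, {"linear": [0.4, -1, 0], "twist": [0, 0, 0.337]}]}}

```text
time: 0.9
ee_pos: [0.3489, 0.3494, 0.2534]
tcp_rot: [-3.141, 0.001, 2.924]
force: [-0.5, 0.4, -0.2]
opening: 1.0
finger_force: 0.0
```

{"api": "apply_moves", "payload": {"targets": [{"linear": [0.1, -0.2, 0]}, {"linear": [0.25, -0.4, -0.05]}, {"linear": [0.4, -0.6, -0.1]}, {"linear": [0.6, -0.8, -0.15]}, {"linear": [0.8, -1, -0.2]}, {"linear": [0.88, -1, -0.2]}, {"linear": [0.88, -1, -0.2]}]}}

```text
validation failed for argument at $.ta...
```

{"api": "apply_moves", "payload": {"targets": [{"linear": [0.1, -0.2, 0], "twist": [0, 0, 0]}, {"linear": [0.25, -0.4, -0.05], "twist": [0, 0, 0]}, {"linear": [0.4, -0.6, -0.1], "twist": [0, 0, 0]}, {"linear": [0.6, -0.8, -0.15], "twist": [0, 0, 0]}, {"linear": [0.8, -1, -0.2], "twist": [0, 0, 0]}, {"linear": [0.88, -1, -0.2], "twist": [0, 0, 0]}, {"linear": [0.88, -1, -0.2], "twist": [0, 0, 0]}]}}

```text
time: 1.78
ee_pos: [0.5683, 0.1002, 0.2023]
tcp_rot: [-3.141, -0.0, 2.926]
force: [-1.0, -0.4, -0.8]
opening: 0.997
finger_force: 0.0
```

Take a wrist picture here, then one 55 mm further in −y and 40 mm back, for parallax.

```bash
cat >> h.py <<'E'
import pickle
from scipy.spatial.transform import Rotation as Rn
from scipy.optimize import least_squares
def wshot(name):
    s=status.sense(); c=viewer.camera("wrist"); p=c["pixels"]
    T=np.eye(4); T[:3,:3]=Rn.from_euler("xyz",s["tcp_rot"]).as_matrix(); T[:3,3]=s["ee_pos"]
    c["E"]=T@np.array(c["tool_from_camera"]); c["f"]=240/np.tan(np.radians(c["vfov"])/2)
    pickle.dump(c,open(name+".pkl","wb")); save(name+".png",p); return c
def wproj(c,P):
    T=np.linalg.inv(c["E"]); p=np.atleast_2d(P)@T[:3,:3].T+T[:3,3]
    x,y,z=p[:,0],-p[:,1],-p[:,2]; r=np.hypot(x,y)+1e-12; th=np.arctan2(r,z)
    return np.c_[c["cx"]+c["f"]*th*x/r, c["cy"]+c["f"]*th*y/r]
def wat(c,u,v,h):
    a=np.array([u-c["cx"],v-c["cy"]])/c["f"]; th=np.hypot(*a)+1e-12
    d=c["E"][:3,:3]@np.array([np.sin(th)*a[0]/th,-np.sin(th)*a[1]/th,-np.cos(th)]); o=c["E"][:3,3]
    return o+d*(h-o[2])/d[2]
E
python3 -c "
from h import *
wshot('w1')"
```

{"api": "apply_moves", "payload": {"targets": [{"linear": [-0.08, -0.2, 0], "twist": [0, 0, 0]}, {"linear": [-0.16, -0.32, 0], "twist": [0, 0, 0]}, {"linear": [-0.16, -0.32, 0], "twist": [0, 0, 0]}, {"linear": [-0.16, -0.32, 0], "twist": [0, 0, 0]}]}}

```text
time: 2.33
ee_pos: [0.5263, 0.0238, 0.2037]
tcp_rot: [3.14, 0.001, 2.932]
force: [-0.6, 0.6, 0.2]
opening: 0.997
finger_force: 0.0
```

```bash
python3 - <<'E'
from h import *
a=pickle.load(open("w1.pkl","rb"))["pixels"];c=wshot('w2')
o=np.concatenate([cv2.resize(a,(400,300)),cv2.resize(c["pixels"],(400,300))],1); save("w12.png",o)
E
```

```text
(no output)
```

View pics/w12.png

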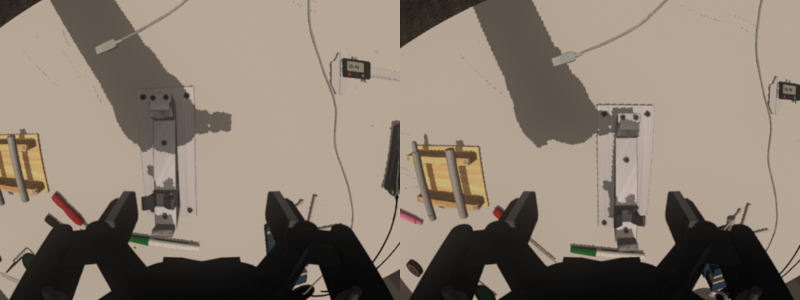

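```bash
python3 - <<'E'
from h import *
f=lambda n,x,w,y: cv2.convertScaleAbs(cv2.resize(pickle.load(open(n+".pkl","rb"))["pixels"][y:y+260,x:x+w],None,fx=2.3,fy=2.3,interpolation=cv2.INTER_CUBIC),alpha=1.3)
o=np.concatenate([f("w1",205,130,130),f("w2",300,130,150)],1)
for k in range(0,o.shape[0],46): o[k,::6]=(255,0,0)
for k in range(0,o.shape[1],46): o[::6,k]=(255,0,0)
print(o.shape); save("w12c.png",o)
E
```

```text
(598, 598, 3)
```

View pics/w12c.png

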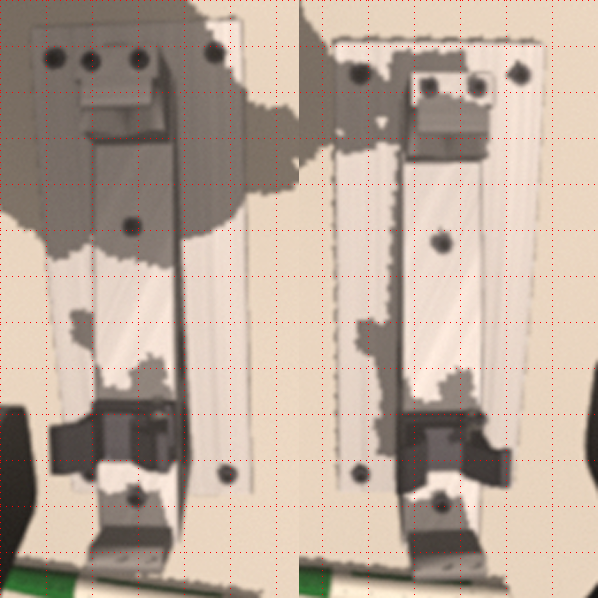

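{"api": "apply_moves", "payload": {"targets": [{"linear": [-0.15, 0.07, -0.1], "twist": [0, 0, 0]}, {"linear": [-0.35, 0.15, -0.3], "twist": [0, 0, 0]}, {"linear": [-0.35, 0.15, -0.3], "twist": [0, 0, 0]}, {"linear": [-0.35, 0.15, -0.3], "twist": [0, 0, 0]}, {"linear": [-0.35, 0.15, -0.3], "twist": [0, 0, 0]}]}}

```text
time: 3.0
ee_pos: [0.4412, 0.0595, 0.1294]
tcp_rot: [3.14, 0.003, 2.93]
force: [0.7, 1.1, -0.1]
opening: 1.002
finger_force: 0.0
```

```bash
python3 - <<'E'
from h import *
c=wshot('w3'); print(status.sense()["ee_pos"])
def U1(u,v): return [u/2.3+205,v/2.3+130]
def U2(u,v): return [(u-299)/2.3+300,v/2.3+150]
w1=pickle.load(open("w1.pkl","rb"));w2=pickle.load(open("w2.pkl","rb"))
obs=[("TL",0,U1(30,27)),("TR",0,U1(242,18)),("BL",0,U1(75,493)),("BR",0,U1(253,495)),("TL",1,U2(334,42)),("TR",1,U2(546,42)),("BL",1,U2(338,490)),
("L-",0,U1(80,106)),("L+",0,U1(153,106)),("L-",1,U2(415,132)),("L+",1,U2(489,132)),("V-",1,U2(405,158)),("V+",1,U2(487,158)),("V-",0,U1(92,139)),("V+",0,U1(170,141))]
cams=[w1,w2]
C=lambda p:np.array([p])
a=np.radians(20); S=np.array([[np.cos(a),0,-np.sin(a)],[0,1,0],[np.sin(a),0,np.cos(a)]])
pl={"TL":(-.1,-.04,.008),"TR":(-.1,.04,.008),"BL":(.1,-.04,.008),"BR":(.1,.04,.008)}
se={"L-":(.009,-.012,.0105),"L+":(.009,.012,.0105),"V-":(.015,-.015,-.024),"V+":(.015,.015,-.024)}
def P(q,n):
    l=np.array(pl[n]) if n in pl else S@np.array(se[n])+[q[3],0,q[4]]
    R=Rn.from_euler("z",q[2]).as_matrix(); return R@l+[q[0],q[1],0]
def res(q,o): return np.concatenate([(wproj(cams[i],P(q,n))[0]-uv) for n,i,uv in o])
q0=[.588,.044,-.21,-.08,.04]
for k,o in (("all",obs),("noV",[x for x in obs if x[0][0]!="V"])):
    r=least_squares(res,q0,args=(o,),loss="soft_l1"); print(k,np.round(r.x,4)); 
    for x,e in zip(o,r.fun.reshape(-1,2) if False else res(r.x,o).reshape(-1,2)): print(x[0],x[1],e.round(1),end="; ")
    print()
q=r.x
se.update({"A%d"%i:(x,0,0) for i,x in enumerate((0,.118,.15))})
im=cv2.resize(c["pixels"],None,fx=1.25,fy=1.25)
for n in list(pl)+list(se):
    u,v=wproj(c,P(q,n))[0]; print(n,u.round(),v.round())
pc=wproj(c,P(q,"L-"))[0].astype(int); x0,y0=max(pc[0]-60,0),max(pc[1]-90,0); print("crop",x0,y0)
cr=cv2.resize(c["pixels"][y0:y0+200,x0:x0+200],None,fx=3,fy=3,interpolation=cv2.INTER_CUBIC)
for k in range(0,600,60): cr[k,::6]=(255,0,0); cr[::6,k]=(255,0,0)
save("w3c.png",cr)
E
```

```text
[0.44118977 0.05925492 0.12940345]
all [ 0.5891  0.0448 -0.2033 -0.0797  0.0389]
TL 0 [-0.1  0.2]; TR 0 [0.3 0.3]; BL 0 [-0.6 -0.4]; BR 0 [-0.  -0.3]; TL 1 [-0.3 -0.6]; TR 1 [-0.1  0.1]; BL 1 [0.6 1.1]; L- 0 [-0.1 -0.2]; L+ 0 [-0.2 -1.3]; L- 1 [ 1.  -0.3]; L+ 1 [ 0.3 -0.3]; V- 1 [-1.2  0.9]; V+ 1 [-1.7  0.8]; V- 0 [0.1 1.4]; V+ 0 [ 1.8 -0.4]; 
noV [ 0.5891  0.0447 -0.203  -0.0791  0.0374]
TL 0 [-0.2  0.2]; TR 0 [0.1 0.3]; BL 0 [-0.7 -0.4]; BR 0 [-0.1 -0.3]; TL 1 [-0.4 -0.5]; TR 1 [-0.2  0.1]; BL 1 [0.6 1.1]; L- 0 [0.2 0.4]; L+ 0 [-0.  -0.7]; L- 1 [0.7 0.1]; L+ 1 [-0.1  0.1]; 
TL 290.0 304.0
TR 399.0 302.0
BL 301.0 472.0
BR 379.0 470.0
L- 330.0 367.0
L+ 366.0 366.0
V- 325.0 361.0
V+ 365.0 360.0
A0 347.0 350.0
A1 346.0 490.0
A2 345.0 519.0
crop 269 276
```

View pics/w3c.png

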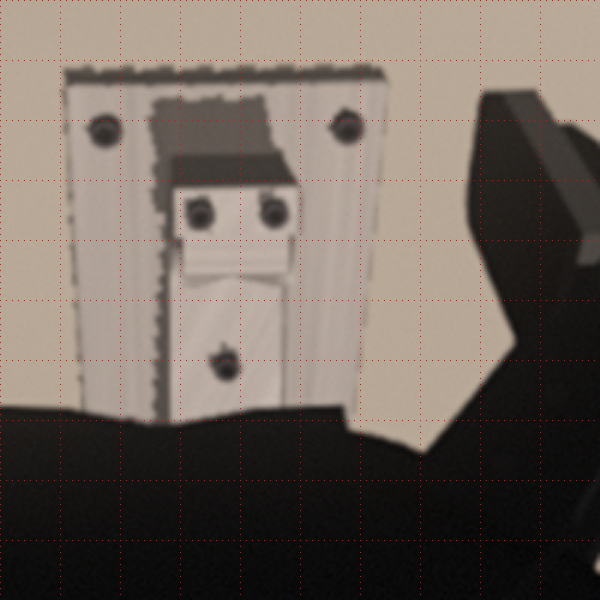

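{"api": "apply_moves", "payload": {"targets": [{"linear": [0, -0.2, 0.1], "twist": [0, 0, 0]}, {"linear": [0, -0.4, 0.2], "twist": [0, 0, 0]}, {"linear": [0, -0.6, 0.28], "twist": [0, 0, 0]}, {"linear": [0.05, -0.8, 0.28], "twist": [0, 0, 0]}, {"linear": [0.1, -1, 0.28], "twist": [0, 0, 0]}]}}

```text
time: 3.68
ee_pos: [0.4655, -0.1938, 0.2001]
tcp_rot: [-3.141, 0.004, 2.928]
force: [1.3, 0.5, -0.3]
opening: 1.001
finger_force: 0.0
```

{"api": "apply_moves", "payload": {"targets": [{"linear": [0.05, -0.2, 0], "twist": [0, 0, 0]}, {"linear": [0.05, -0.36, 0], "twist": [0, 0, 0]}, {"linear": [0.05, -0.36, 0], "twist": [0, 0, 0]}, {"linear": [0.05, -0.36, 0], "twist": [0, 0, 0]}]}}

```text
time: 4.18
ee_pos: [0.4768, -0.281, 0.1987]
tcp_rot: [3.141, 0.001, 2.929]
force: [0.5, 0.4, 0.1]
opening: 0.999
finger_force: 0.0
```

```bash
python3 - <<'E'
from h import *
c=wshot('w4'); print(status.sense()["ee_pos"])
h=np.array([.6023,-.3102,.038]);p=np.array([.4528,-.2778,.038])
a,b=wproj(c,h)[0],wproj(c,p)[0];print(a,b)
x0=int(min(a[0],b[0]))-95;y0=int(min(a[1],b[1]))-25;print(x0,y0)
cr=cv2.resize(c["pixels"][y0:y0+220,x0:x0+200],None,fx=2.7,fy=2.7,interpolation=cv2.INTER_CUBIC)
for k in range(0,594,54): cr[k,::6]=(255,0,0)
for k in range(0,540,54): cr[::6,k]=(255,0,0)
save("w4c.png",cr)
E
```

```text
[ 0.47692973 -0.28011139  0.19864376]
[321.14651029 361.85383363] [320.93872379 196.41714623]
225 171
```

View pics/w4c.png

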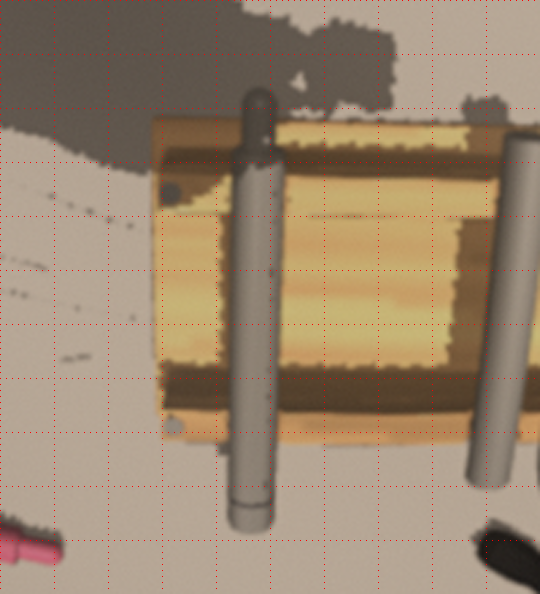

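```bash
python3 - <<'E'
from h import *
c=pickle.load(open("w4.pkl","rb"))
f=lambda u,v:(u/2.7+225,v/2.7+171)
tip=wat(c,*f(260,88),.038); head=wat(c,*f(251,531),.045); 
body0=wat(c,*f(258,160),.038); body1=wat(c,*f(251,480),.038); d=body1-body0
print("tip",tip,"head",head,np.linalg.norm((head-tip)[:2]),"yaws",np.degrees(np.arctan2(d[1],d[0])),np.degrees(np.arctan2(*(head-tip)[1::-1])),"mid",(tip+head)/2)
for e in [((232,160),(284,160)),((228,480),(275,480))]: print(np.linalg.norm(wat(c,*f(*e[0]),.038)-wat(c,*f(*e[1]),.038)))
for n,uv in dict(restTL=(152,117),restBL=(160,442)).items(): print(n,wat(c,*f(*uv),.006))
# bar inner edges at tops near the shaft
for v in (180,365,410,150): print(v,wat(c,*f(255,v),.035 if v in(180,365) else .035))
# plain shaft
print("plain",wat(c,*f(523,140),.038),wat(c,*f(487,485),.038))
# cradle refit with w3
w1=pickle.load(open("w1.pkl","rb"));w2=pickle.load(open("w2.pkl","rb"));w3=pickle.load(open("w3.pkl","rb"))
U1=lambda u,v:[u/2.3+205,v/2.3+130]; U2=lambda u,v:[(u-299)/2.3+300,v/2.3+150]; U3=lambda u,v:[u/3+269,v/3+276]
obs=[("TL",0,U1(30,27)),("TR",0,U1(242,18)),("BL",0,U1(75,493)),("BR",0,U1(253,495)),("TL",1,U2(334,42)),("TR",1,U2(546,42)),("BL",1,U2(338,490)),
("L-",0,U1(80,106)),("L+",0,U1(153,106)),("L-",1,U2(415,132)),("L+",1,U2(489,132)),("TL",2,U3(65,83)),("TR",2,U3(386,78)),("L-",2,U3(183,275)),("L+",2,U3(290,275))]
cams=[w1,w2,w3]
a=np.radians(20); S=np.array([[np.cos(a),0,-np.sin(a)],[0,1,0],[np.sin(a),0,np.cos(a)]])
pl={"TL":(-.1,-.04,.008),"TR":(-.1,.04,.008),"BL":(.1,-.04,.008),"BR":(.1,.04,.008)}
se={"L-":(.009,-.012,.0105),"L+":(.009,.012,.0105)}
def P(q,n):
    l=np.array(pl[n]) if n in pl else S@np.array(se[n])+[q[3],0,q[4]]
    return Rn.from_euler("z",q[2]).as_matrix()@l+[q[0],q[1],0]
res=lambda q:np.concatenate([(wproj(cams[i],P(q,n))[0]-uv) for n,i,uv in obs])
r=least_squares(res,[.588,.044,-.21,-.08,.04],loss="soft_l1");q=r.x;print(q.round(4),np.abs(res(q)).max(),np.sqrt(np.diag(np.linalg.inv(r.jac.T@r.jac)))*.5)
M=np.eye(4);M[:3,:3]=Rn.from_euler("z",q[2]).as_matrix()@S; M[:3,3]=Rn.from_euler("z",q[2]).as_matrix()@[q[3],0,q[4]]+[q[0],q[1],0]
np.save("seat.npy",M); print("seat",M[:3,3])
# check against top and scene cams: lip edge, fork, end stop
for n in("top","scene"):
    k=pickle.load(open(n+".pkl","rb")); print(n,[tuple(proj(k,M[:3,:3]@x+M[:3,3])[0].round(1)) for x in np.array([[.009,-.012,.0105],[.009,.012,.0105],[.154,-.013,.009],[.154,.013,.009],[.118,0,-.008]])])
E
```

```text
tip [ 0.45838548 -0.27873193  0.038     ] head [ 0.60321626 -0.3133461   0.045     ] 0.14890968897003756 yaws -13.53460116445994 -13.441401643945586 mid [ 0.53080087 -0.29603901  0.0415    ]
0.015187435994021618
0.015736364752300818
restTL [ 0.46671468 -0.31626663  0.006     ]
restBL [ 0.58509038 -0.34386348  0.006     ]
180 [ 0.48590501 -0.28623993  0.035     ]
365 [ 0.54608958 -0.29944839  0.035     ]
410 [ 0.56236304 -0.30302854  0.035     ]
150 [ 0.47688571 -0.28426537  0.035     ]
plain [ 0.48965769 -0.20562355  0.038     ] [ 0.60830325 -0.23185459  0.038     ]
[ 0.5891  0.0447 -0.2029 -0.0792  0.0387] 1.0242509850202737 [0.00016849 0.00016142 0.00174986 0.0003199  0.00058838]
seat [0.51151618 0.06068438 0.03874333]
top [(np.float64(293.3), np.float64(268.9)), (np.float64(284.8), np.float64(267.3)), (np.float64(302.2), np.float64(217.6)), (np.float64(292.9), np.float64(215.9)), (np.float64(296.3), np.float64(228.9))]
scene [(np.float64(290.8), np.float64(247.2)), (np.float64(287.9), np.float64(243.5)), (np.float64(343.0), np.float64(220.4)), (np.float64(338.9), np.float64(217.0)), (np.float64(330.7), np.float64(230.9))]
```

Stepped shaft: mid (0.531, −0.296), yaw −13.5°. Measured length is 149 mm and width 15.5 mm, which agrees with the description. Moving over the grasp point, about 12 mm head-side of mid.

{"api": "apply_moves", "payload": {"targets": [{"linear": [0.13, -0.035, -0.1], "twist": [0, 0, -0.045]}, {"linear": [0.264, -0.072, -0.25], "twist": [0, 0, -0.045]}, {"linear": [0.264, -0.072, -0.42], "twist": [0, 0, -0.045]}, {"linear": [0.264, -0.072, -0.42], "twist": [0, 0, -0.045]}, {"linear": [0.264, -0.072, -0.42], "twist": [0, 0, -0.045]}], "gripper": 0, "newtons": 100}}

```text
time: 4.85
ee_pos: [0.543, -0.2985, 0.0947]
tcp_rot: [3.142, 0.001, 2.907]
force: [0.6, -0.8, 0.0]
opening: 0.499
finger_force: 0.0
```

{"api": "apply_moves", "payload": {"targets": [{"linear": [-0.002, -0.001, -0.1], "twist": [0, 0, 0]}, {"linear": [-0.002, -0.001, -0.207], "twist": [0, 0, 0]}, {"linear": [-0.002, -0.001, -0.207], "twist": [0, 0, 0]}, {"linear": [-0.002, -0.001, -0.207], "twist": [0, 0, 0]}]}}

```text
time: 5.35
ee_pos: [0.5432, -0.2999, 0.0439]
tcp_rot: [-3.141, 0.003, 2.906]
force: [0.7, -0.3, 0.3]
opening: 0.504
finger_force: 0.0
```

{"api": "apply_moves", "payload": {"targets": [{"linear": [0, 0, 0], "twist": [0, 0, 0]}, {"linear": [0, 0, 0], "twist": [0, 0, 0]}, {"linear": [0, 0, 0], "twist": [0, 0, 0]}, {"linear": [0, 0, 0], "twist": [0, 0, 0]}], "gripper": -1}}

```text
time: 5.85
ee_pos: [0.5433, -0.2984, 0.0435]
tcp_rot: [3.141, 0.002, 2.906]
force: [-0.6, 2.3, 7.0]
opening: 0.148
finger_force: 97.5
```

{"api": "apply_moves", "payload": {"targets": [{"linear": [0, 0, 0.08], "twist": [0, 0, 0]}, {"linear": [0, 0, 0.24], "twist": [0, 0, 0]}, {"linear": [0, 0, 0.44], "twist": [0, 0, 0]}, {"linear": [0, 0, 0.64], "twist": [0, 0, 0]}, {"linear": [0, 0, 0.64], "twist": [0, 0, 0]}, {"linear": [0, 0, 0.64], "twist": [0, 0, 0]}]}}

```text
time: 6.6
ee_pos: [0.5415, -0.2994, 0.2023]
tcp_rot: [-3.141, 0.001, 2.905]
force: [-0.3, 0.4, -1.1]
opening: 0.153
finger_force: 97.6
```

```bash
cat >> h.py <<'E'
G=np.array([.0877,0,.0055])   # TCP from tip in shaft frame (along, lateral, normal)
def tcp(tx,tz,beta,ty=0.,G=None):
    G=globals()["G"] if G is None else G
    M=np.load("seat.npy"); b=np.radians(beta)
    Rs=M[:3,:3]@Rn.from_euler("y",-b).as_matrix()
    return M[:3,3]+M[:3,:3]@np.array([tx,ty,tz])/1000+Rs@G, Rs@np.diag([-1,1,-1.])
def delta(p,R,s=None):
    s=s or status.sense(); R0=Rn.from_euler("xyz",s["tcp_rot"]).as_matrix()
    return ((p-s["ee_pos"])/.25).round(3), (np.degrees(Rn.from_matrix(R@R0.T).as_rotvec())/30).round(3)
E
python3 - <<'E'
from h import *
wshot('w5'); s=status.sense(); print(s["ee_pos"],s["tcp_rot"],s["q"].round(3),s["force"])
b=np.radians(15)
for out in (70,30,0):
    p,R=tcp(2+out*np.cos(b),.3+out*np.sin(b),15); print(out,p.round(4),*delta(p,R,s), Rn.from_matrix(R).as_euler("xyz"))
c=pickle.load(open("w5.pkl","rb"))
save("w5c.png",cv2.resize(c["pixels"][120:480],None,fx=1.25,fy=1.25))
E
```

```text
[ 0.54092167 -0.29900747  0.20107377] [ 3.14137114e+00 -1.56842337e-03  2.90552830e+00] [ 4.620e-01  4.630e-01 -1.000e-03  1.694e+00  1.000e-03  9.860e-01
  1.796e+00] [-0.31687731  1.05456624 -1.95814408]
70 [0.6367 0.0349 0.1347] [ 0.383  1.336 -0.266] [-0.255 -1.142  0.061] [3.14159265 0.61086524 2.93867025]
30 [0.6046 0.0415 0.1117] [ 0.255  1.362 -0.357] [-0.255 -1.142  0.061] [3.14159265 0.61086524 2.93867025]
0 [0.5805 0.0465 0.0945] [ 0.158  1.382 -0.426] [-0.255 -1.142  0.061] [3.14159265 0.61086524 2.93867025]
```

View pics/w5c.png

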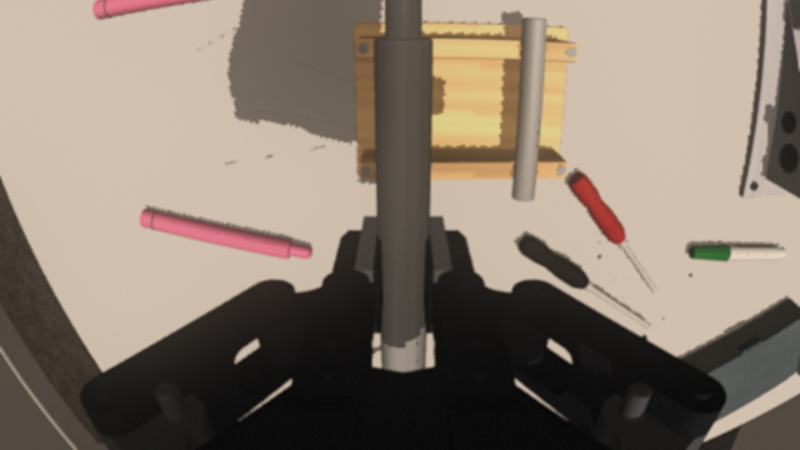

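```bash
python3 - <<'E'
from h import *
c=pickle.load(open("w5.pkl","rb")); c=dict(c); c["E"]=np.array(c["tool_from_camera"])
for g in (.0867,.0877,.0887):
    print(g,wproj(c,[[g-.018,0,.0055-.008],[g-.018,-.008,.0055],[g-.018,.008,.0055],[g-.14,0,-.0025]]).round(1).tolist())
print("obs step",403/1.25,120+38/1.25,"edges",375/1.25,432/1.25)
E
```

```text
0.0867 [[325.4, 153.8], [301.6, 152.2], [348.8, 152.2], [324.6, 436.8]]
0.0877 [[325.4, 150.6], [301.5, 149.3], [348.8, 149.3], [324.6, 435.3]]
0.0887 [[325.4, 147.5], [301.5, 146.4], [348.8, 146.4], [324.6, 433.9]]
obs step 322.4 150.4 edges 300.0 345.6
```

Shaft held as predicted: the step is at (322,150) against a predicted (325,151). The 3 px lateral offset suggests about 1 mm of camera bias, so I'll correct for that. Transit to the cradle.

{"api": "apply_moves", "payload": {"targets": [{"linear": [0.04, 0.15, 0], "twist": [-0.02, -0.09, 0]}, {"linear": [0.08, 0.35, 0.02], "twist": [-0.06, -0.26, 0.01]}, {"linear": [0.14, 0.55, 0.04], "twist": [-0.1, -0.43, 0.02]}, {"linear": [0.2, 0.75, 0.04], "twist": [-0.13, -0.57, 0.03]}, {"linear": [0.26, 0.95, 0.04], "twist": [-0.13, -0.57, 0.03]}, {"linear": [0.28, 1, 0.04], "twist": [-0.13, -0.57, 0.03]}, {"linear": [0.28, 1, 0.04], "twist": [-0.13, -0.57, 0.03]}], "newtons": 120}}

```text
time: 7.52
ee_pos: [0.6112, -0.0481, 0.2101]
tcp_rot: [3.141, 0.303, 2.924]
force: [-0.2, -0.8, -1.4]
opening: 0.149
finger_force: 117.6
```

```bash
python3 - <<'E'
from h import *
s=status.sense(); print(s["ee_pos"],s["tcp_rot"],s["q"].round(2))
b=np.radians(15)
p,R=tcp(2+75*np.cos(b),.3+75*np.sin(b),15,1.); print(p,*delta(p,R,s))
E
```

```text
[ 0.6112048  -0.04810938  0.21011058] [3.14108612 0.30332841 2.92408857] [ 0.04  0.3  -0.05  1.96  0.14  0.59  1.24]
[0.64090955 0.03508208 0.1375355 ] [ 0.119  0.333 -0.29 ] [-0.123 -0.574  0.027]
```

{"api": "apply_moves", "payload": {"targets": [{"linear": [0.04, 0.1, 0], "twist": [-0.03, -0.14, 0.01]}, {"linear": [0.08, 0.2, 0], "twist": [-0.07, -0.34, 0.02]}, {"linear": [0.119, 0.333, -0.04], "twist": [-0.123, -0.574, 0.027]}, {"linear": [0.119, 0.333, -0.16], "twist": [-0.123, -0.574, 0.027]}, {"linear": [0.119, 0.333, -0.29], "twist": [-0.123, -0.574, 0.027]}, {"linear": [0.119, 0.333, -0.29], "twist": [-0.123, -0.574, 0.027]}, {"linear": [0.119, 0.333, -0.29], "twist": [-0.123, -0.574, 0.027]}]}}

```text
time: 8.4
ee_pos: [0.6406, 0.0312, 0.1371]
tcp_rot: [-3.141, 0.611, 2.934]
force: [0.2, -0.2, -1.4]
opening: 0.147
finger_force: 117.6
```

```bash
python3 - <<'E'
from h import *
s=status.sense(); print(s["ee_pos"],s["tcp_rot"],s["q"].round(2))
b=np.radians(15)
for out in (75,40,20,0):
    p,R=tcp(2+out*np.cos(b),.3+out*np.sin(b),15,1.); print(p,*delta(p,R,s))
c=wshot('w6'); a=cam("scene"); pickle.dump(a,open("s2.pkl","wb"))
l=cv2.resize(c["pixels"],(400,300)); r=cv2.resize(a["pixels"][180:280,250:400],(400,267),interpolation=cv2.INTER_CUBIC)
t=cam("top")["pixels"][190:300,250:360]; t=cv2.resize(t,(280,280),interpolation=cv2.INTER_CUBIC)
o=np.zeros((590,800,3),np.uint8); o[:300,:400]=l;o[:267,400:]=r;o[305:585,:280]=t
o[300:590,300:800]=cv2.resize(c["pixels"][60:350,70:570],(500,290))
save("w6c.png",o)
E
```

```text
[0.64055223 0.03117016 0.13711912] [-3.14092956  0.61111847  2.93409805] [-0.3   0.41  0.1   2.16  1.57  0.2  -0.36]
[0.64090955 0.03508208 0.1375355 ] [0.001 0.016 0.002] [0.001 0.    0.009]
[0.61282749 0.04086008 0.11746032] [-0.111  0.039 -0.079] [0.001 0.    0.009]
[0.5967806  0.0441618  0.10598879] [-0.175  0.052 -0.125] [0.001 0.    0.009]
[0.58073371 0.04746352 0.09451727] [-0.239  0.065 -0.17 ] [0.001 0.    0.009]
```

View pics/w6c.png

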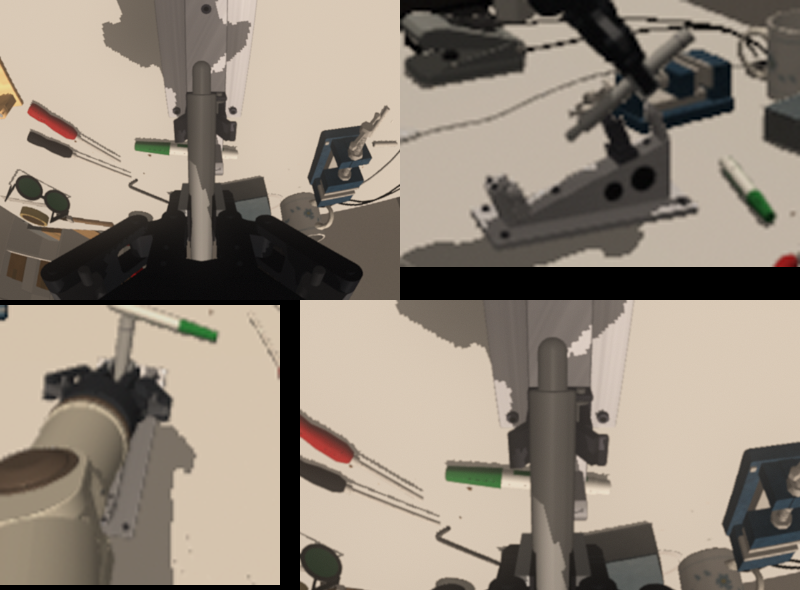

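The arm is near its q6 limit at this 35° tilt (q6 0.20), and inserting would be worse. The wrist view shows the held shaft above the cradle. I'll put the shaft back in its notches and regrip with the tool leaning 18° relative to it, which leaves the wrist enough room.

{"api": "apply_moves", "payload": {"targets": [{"linear": [0, 0, 0.13], "twist": [0, 0, 0]}, {"linear": [-0.03, -0.07, 0.28], "twist": [0.03, 0.14, 0]}, {"linear": [-0.08, -0.2, 0.3], "twist": [0.07, 0.34, -0.01]}, {"linear": [-0.119, -0.32, 0.3], "twist": [0.123, 0.574, -0.027]}, {"linear": [-0.119, -0.32, 0.3], "twist": [0.123, 0.574, -0.027]}, {"linear": [-0.119, -0.32, 0.3], "twist": [0.123, 0.574, -0.027]}]}}

```text
time: 9.3
ee_pos: [0.6126, -0.0505, 0.2162]
tcp_rot: [3.138, 0.306, 2.915]
force: [0.5, -0.4, -1.2]
opening: 0.147
finger_force: 117.6
```

{"api": "apply_moves", "payload": {"targets": [{"linear": [-0.04, -0.2, 0], "twist": [0.03, 0.14, 0]}, {"linear": [-0.1, -0.4, 0], "twist": [0.06, 0.3, -0.01]}, {"linear": [-0.16, -0.6, 0], "twist": [0.1, 0.45, -0.02]}, {"linear": [-0.22, -0.8, 0], "twist": [0.13, 0.58, -0.03]}, {"linear": [-0.27, -0.98, -0.04], "twist": [0.13, 0.58, -0.03]}, {"linear": [-0.27, -0.98, -0.04], "twist": [0.13, 0.58, -0.03]}, {"linear": [-0.27, -0.98, -0.04], "twist": [0.13, 0.58, -0.03]}]}}

```text
time: 10.18
ee_pos: [0.5441, -0.2912, 0.2043]
tcp_rot: [3.141, -0.005, 2.905]
force: [0.9, 0.8, -1.5]
opening: 0.146
finger_force: 117.7
```

```bash
python3 - <<'E'
from h import *
s=status.sense(); print(s["ee_pos"],s["tcp_rot"],s["q"].round(2))
print(delta(np.array([.5425,-.2985,.08]),Rn.from_euler("xyz",[np.pi,0,2.906]).as_matrix(),s))
E
```

```text
[ 0.54408768 -0.29117503  0.20432365] [ 3.1407833  -0.00483636  2.90482232] [ 0.69  0.48 -0.33  1.68  0.18  1.01  1.64]
(array([-0.006, -0.029, -0.497]), array([-0.004, -0.009,  0.002]))
```

{"api": "apply_moves", "payload": {"targets": [{"linear": [-0.006, -0.029, -0.2], "twist": [-0.004, -0.009, 0.002]}, {"linear": [-0.006, -0.029, -0.4], "twist": [-0.004, -0.009, 0.002]}, {"linear": [-0.006, -0.029, -0.52], "twist": [-0.004, -0.009, 0.002]}, {"linear": [-0.006, -0.029, -0.52], "twist": [-0.004, -0.009, 0.002]}, {"linear": [-0.006, -0.029, -0.52], "twist": [-0.004, -0.009, 0.002]}]}}

```text
time: 10.8
ee_pos: [0.5445, -0.2977, 0.0758]
tcp_rot: [-3.14, 0.002, 2.909]
force: [0.7, 0.1, -0.3]
opening: 0.146
finger_force: 117.7
```

```bash
python3 - <<'E'
from h import *
s=status.sense(); print(s["ee_pos"],s["tcp_rot"])
print(delta(np.array([.543,-.2985,.0435]),Rn.from_euler("xyz",[np.pi,0,2.906]).as_matrix(),s))
E
```

```text
[ 0.54449859 -0.29765273  0.07578199] [-3.13974289e+00  2.44875828e-03  2.90850283e+00]
(array([-0.006, -0.003, -0.129]), array([ 0.005,  0.004, -0.005]))
```

{"api": "apply_moves", "payload": {"targets": [{"linear": [-0.006, -0.003, -0.06], "twist": [0.003, 0.002, -0.005]}, {"linear": [-0.006, -0.003, -0.129], "twist": [0.003, 0.002, -0.005]}, {"linear": [-0.006, -0.003, -0.129], "twist": [0.003, 0.002, -0.005]}, {"linear": [-0.006, -0.003, -0.129], "twist": [0.003, 0.002, -0.005]}]}}

```text
time: 11.3
ee_pos: [0.5429, -0.2984, 0.0434]
tcp_rot: [-3.141, 0.001, 2.905]
force: [-2.2, 4.0, 13.2]
opening: 0.146
finger_force: 119.6
```

{"api": "apply_moves", "payload": {"targets": [{"linear": [0, 0, 0], "twist": [0, 0, 0]}, {"linear": [0, 0, 0], "twist": [0, 0, 0]}, {"linear": [0, 0, 0], "twist": [0, 0, 0]}], "gripper": 0}}

```text
time: 11.68
ee_pos: [0.541, -0.2991, 0.0413]
tcp_rot: [-3.141, -0.002, 2.904]
force: [0.1, -0.2, -0.2]
opening: 0.496
finger_force: 0.0
```

```bash
python3 - <<'E'
from h import *
s=status.sense(); print(s["ee_pos"],s["tcp_rot"],s["force"])
c=wshot('w7')
# overlay prediction: step rim and head rim for mid/yaw
y=np.radians(-13.5);a=np.array([np.cos(y),np.sin(y),0]);l=np.array([-a[1],a[0],0]);m=np.array([.5308,-.296,.038])
for d in(-.002,0,.002): print(d,wproj(c,[m+a*(-.057+d)+[0,0,.008],m+a*(-.057+d)-l*.008,m+a*(-.057+d)+l*.008]).round(1).tolist())
g=cv2.cvtColor(c["pixels"],cv2.COLOR_RGB2GRAY)
print(g[80:200:3,320].tolist())
cr=cv2.resize(c["pixels"][100:380,180:460],None,fx=2.1,fy=2.1,interpolation=cv2.INTER_CUBIC); save("w7c.png",cr)
E
```

```text
[ 0.5409677  -0.29910329  0.04128232] [-3.14082899e+00 -2.16608896e-03  2.90399915e+00] [ 0.09095678 -0.23615811 -0.18886161]
-0.002 [[327.0, 151.3], [302.7, 150.0], [350.8, 149.9]]
0 [[327.0, 157.6], [302.8, 155.9], [350.7, 155.9]]
0.002 [[327.1, 164.0], [302.9, 161.8], [350.6, 161.8]]
[225, 225, 226, 225, 224, 225, 225, 225, 137, 148, 139, 119, 108, 107, 106, 106, 105, 106, 103, 104, 105, 104, 103, 103, 103, 102, 99, 108, 107, 106, 104, 105, 105, 104, 104, 104, 103, 103, 103, 104]
```

View pics/w7c.png

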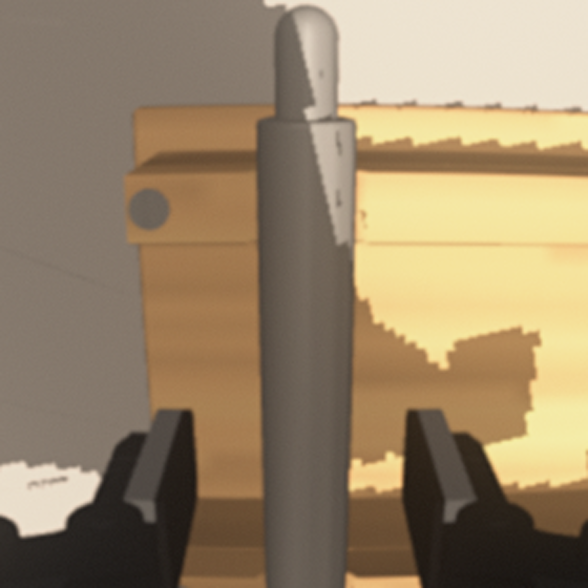

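The shaft is back in its notches at the same spot (step at (326,157) against a predicted (327,158)). Regrip with the tool tilted.

{"api": "apply_moves", "payload": {"targets": [{"linear": [0.004, 0, 0.01], "twist": [0.05, 0.2, 0]}, {"linear": [0.008, 0, 0.012], "twist": [0.09, 0.4, 0]}, {"linear": [0.008, 0, 0.012], "twist": [0.14, 0.583, 0]}, {"linear": [0.008, 0, 0.01], "twist": [0.14, 0.583, 0]}, {"linear": [0.008, 0, 0.01], "twist": [0.14, 0.583, 0]}]}}

```text
time: 12.35
ee_pos: [0.5427, -0.299, 0.0437]
tcp_rot: [-3.14, -0.315, 2.904]
force: [-0.6, -0.6, 0.3]
opening: 0.498
finger_force: 0.0
```

{"api": "apply_moves", "payload": {"targets": [{"linear": [0, 0, 0], "twist": [0, 0, 0]}, {"linear": [0, 0, 0], "twist": [0, 0, 0]}, {"linear": [0, 0, 0], "twist": [0, 0, 0]}, {"linear": [0, 0, 0], "twist": [0, 0, 0]}], "gripper": -1, "newtons": 120}}

```text
time: 12.85
ee_pos: [0.5432, -0.2985, 0.0451]
tcp_rot: [-3.141, -0.316, 2.904]
force: [-1.4, 2.4, 5.8]
opening: 0.144
finger_force: 117.4
```

```bash
python3 - <<'E'
from h import *
s=status.sense(); p=s["ee_pos"];print(p,s["tcp_rot"],s["q"].round(2),s["force"])
y=np.radians(-13.5);a=np.array([np.cos(y),np.sin(y),0]);l=np.array([-a[1],a[0],0]);m=np.array([.5308,-.296,.038])
d=p-(m-.075*a); R=Rn.from_euler("xyz",s["tcp_rot"]).as_matrix()
print("G",d@a,d@l,d[2],"toolz",R[:,2]@a,"tooly yaw",np.degrees(np.arctan2(R[1,1],R[0,1])))
E
```

```text
[ 0.54324802 -0.29846931  0.04507663] [-3.14078053 -0.31581247  2.90446591] [ 0.58  0.85 -0.24  1.47  0.25  1.16  1.59] [-1.38748203  2.37093031  5.82016781]
G 0.08768053303959651 0.00050484764676028 0.007076630007702443 toolz -0.310589630548485 tooly yaw 76.42809069623088
```

{"api": "apply_moves", "payload": {"targets": [{"linear": [0, 0, 0.08], "twist": [0, 0, 0]}, {"linear": [0, 0, 0.24], "twist": [0, 0, 0]}, {"linear": [0, 0, 0.44], "twist": [0, 0, 0]}, {"linear": [0, 0.05, 0.62], "twist": [0, 0, 0]}, {"linear": [0.05, 0.2, 0.64], "twist": [-0.04, -0.15, 0.01]}, {"linear": [0.1, 0.4, 0.64], "twist": [-0.08, -0.35, 0.02]}, {"linear": [0.15, 0.6, 0.64], "twist": [-0.13, -0.57, 0.03]}, {"linear": [0.2, 0.8, 0.64], "twist": [-0.13, -0.57, 0.03]}, {"linear": [0.28, 1, 0.64], "twist": [-0.13, -0.57, 0.03]}, {"linear": [0.28, 1, 0.64], "twist": [-0.13, -0.57, 0.03]}, {"linear": [0.28, 1, 0.64], "twist": [-0.13, -0.57, 0.03]}]}}

```text
time: 14.22
ee_pos: [0.6134, -0.0497, 0.2049]
tcp_rot: [-3.141, -0.008, 2.921]
force: [-0.5, -0.1, -1.6]
opening: 0.145
finger_force: 117.6
```

```bash
cat >> h.py <<'E'
G=np.array([.0877,0,.0064]); REL=np.radians(18)
_t=tcp
def tcp(*a):
    p,R=_t(*a); D=np.diag([-1,1,-1.]); return p,R@D@Rn.from_euler("y",REL).as_matrix()@D
E
python3 - <<'E'
from h import *
s=status.sense(); print(s["ee_pos"],s["tcp_rot"],s["q"].round(2))
b=np.radians(15)
for out in (75,0):
    p,R=tcp(2+out*np.cos(b),.3+out*np.sin(b),15,1.); print(p,*delta(p,R,s),Rn.from_matrix(R).as_euler("xyz"))
E
```

```text
[ 0.61343223 -0.04969642  0.20491761] [-3.14063382 -0.00839288  2.92064975] [ 0.31  0.49 -0.37  1.68  0.2   1.02  1.23]
[0.64040392 0.03518611 0.13827274] [ 0.108  0.34  -0.267] [-0.121 -0.57   0.034] [3.14159265 0.29670597 2.93867025]
[0.58022808 0.04756755 0.0952545 ] [-0.133  0.389 -0.439] [-0.121 -0.57   0.034] [3.14159265 0.29670597 2.93867025]
```

{"api": "apply_moves", "payload": {"targets": [{"linear": [0.04, 0.12, 0.04], "twist": [-0.04, -0.18, 0.01]}, {"linear": [0.08, 0.25, 0.04], "twist": [-0.08, -0.38, 0.02]}, {"linear": [0.108, 0.34, 0.04], "twist": [-0.121, -0.57, 0.034]}, {"linear": [0.108, 0.34, 0], "twist": [-0.121, -0.57, 0.034]}, {"linear": [0.108, 0.34, -0.14], "twist": [-0.121, -0.57, 0.034]}, {"linear": [0.108, 0.34, -0.25], "twist": [-0.121, -0.57, 0.034]}, {"linear": [0.108, 0.34, -0.25], "twist": [-0.121, -0.57, 0.034]}, {"linear": [0.108, 0.34, -0.25], "twist": [-0.121, -0.57, 0.034]}]}}

```text
time: 15.22
ee_pos: [0.6412, 0.0343, 0.1426]
tcp_rot: [3.141, 0.296, 2.936]
force: [0.7, 0.8, -0.6]
opening: 0.147
finger_force: 117.5
```

```bash
python3 - <<'E'
from h import *
s=status.sense(); print(s["ee_pos"],s["tcp_rot"],s["q"].round(2),s["force"].round(1))
b=np.radians(15)
for out in (75,45,20,6,0):
    p,R=tcp(2+out*np.cos(b),.3+out*np.sin(b),15,1.); print(out,p,*delta(p,R,s))
# lateral / step check in the wrist picture against held model
c=wshot('w8'); c["E"]=np.array(c["tool_from_camera"])
a=np.array([np.cos(REL),0,np.sin(REL)])  # towards tail in tool frame? (tool x to tail)
g=cv2.cvtColor(c["pixels"],cv2.COLOR_RGB2GRAY)
for sgn in(1,-1):
    a=np.array([np.cos(REL),0,sgn*np.sin(REL)]); n=np.array([sgn*np.sin(REL),0,-np.cos(REL)]); ax=-n*.0064
    print(sgn,wproj(c,[ax+a*.0697+n*.008,ax+a*.0877,ax+a*.0697+np.array([0,-.008,0]),ax+a*.0697+[0,.008,0]]).round(0).tolist())
E
```

```text
[0.64120259 0.03431743 0.14257578] [3.14074441 0.29645918 2.93595419] [ 0.08  0.46 -0.28  1.92  0.45  0.54  0.85] [ 0.7  0.8 -0.6]
75 [0.64040392 0.03518611 0.13827274] [-0.003  0.003 -0.017] [-0.002 -0.     0.005]
45 [0.61633359 0.04013869 0.12106544] [-0.099  0.023 -0.086] [-0.002 -0.     0.005]
20 [0.59627498 0.04426584 0.10672603] [-0.18   0.04  -0.143] [-0.002 -0.     0.005]
6 [0.58504215 0.04657704 0.09869596] [-0.225  0.049 -0.176] [-0.002 -0.     0.005]
0 [0.58022808 0.04756755 0.0952545 ] [-0.244  0.053 -0.189] [-0.002 -0.     0.005]
1 [[325.0, 154.0], [325.0, 117.0], [305.0, 159.0], [345.0, 159.0]]
-1 [[326.0, 170.0], [326.0, 96.0], [298.0, 158.0], [354.0, 158.0]]
```

{"api": "apply_moves", "payload": {"targets": [{"linear": [-0.05, 0.013, -0.05], "twist": [-0.002, 0, 0.005]}, {"linear": [-0.12, 0.028, -0.1], "twist": [-0.002, 0, 0.005]}, {"linear": [-0.18, 0.04, -0.143], "twist": [-0.002, 0, 0.005]}, {"linear": [-0.18, 0.04, -0.143], "twist": [-0.002, 0, 0.005]}, {"linear": [-0.18, 0.04, -0.143], "twist": [-0.002, 0, 0.005]}]}}

```text
time: 15.9
ee_pos: [0.5942, 0.0457, 0.1062]
tcp_rot: [-3.141, 0.295, 2.941]
force: [0.1, 0.3, -0.3]
opening: 0.144
finger_force: 118.6
```

```bash
python3 - <<'E'
from h import *
s=status.sense(); print(s["ee_pos"],s["tcp_rot"],s["force"].round(1),s["ft_torque"].round(2))
b=np.radians(15)
for out in (20,10,4,0,-4):
    p,R=tcp(2+out*np.cos(b),.3+out*np.sin(b),15,1.); print(out,*delta(p,R,s))
E
```

```text
[0.59419353 0.04567403 0.10623139] [-3.14060118  0.29543458  2.94121692] [ 0.1  0.3 -0.3] [0.18 0.49 0.08]
20 [ 0.008 -0.006  0.002] [ 0.001 -0.003 -0.004]
10 [-0.024  0.001 -0.021] [ 0.001 -0.003 -0.004]
4 [-0.043  0.005 -0.035] [ 0.001 -0.003 -0.004]
0 [-0.056  0.008 -0.044] [ 0.001 -0.003 -0.004]
-4 [-0.069  0.01  -0.053] [ 0.001 -0.003 -0.004]
```

{"api": "apply_moves", "payload": {"targets": [{"linear": [-0.012, 0.0, -0.011], "twist": [0.001, -0.003, -0.004]}, {"linear": [-0.024, 0.001, -0.021], "twist": [0.001, -0.003, -0.004]}, {"linear": [-0.034, 0.003, -0.028], "twist": [0.001, -0.003, -0.004]}, {"linear": [-0.043, 0.005, -0.035], "twist": [0.001, -0.003, -0.004]}, {"linear": [-0.043, 0.005, -0.035], "twist": [0.001, -0.003, -0.004]}]}}

```text
time: 16.52
ee_pos: [0.5843, 0.0474, 0.097]
tcp_rot: [3.141, 0.297, 2.939]
force: [0.5, 0.4, -1.4]
opening: 0.148
finger_force: 118.1
```

```bash
python3 - <<'E'
from h import *
s=status.sense(); print(s["ee_pos"],s["tcp_rot"],s["force"].round(1),s["ft_torque"].round(2))
b=np.radians(15)
for out in (4,0,-3):
    p,R=tcp(2+out*np.cos(b),.3+out*np.sin(b),15,1.); print(out,*delta(p,R,s))
E
```

```text
[0.58430052 0.04737326 0.09701319] [3.14069621 0.29695853 2.93898661] [ 0.5  0.4 -1.4] [ 0.11  0.37 -0.01]
4 [-0.003 -0.002  0.002] [-0.002  0.001 -0.001]
0 [-0.016  0.001 -0.007] [-0.002  0.001 -0.001]
-3 [-0.026  0.003 -0.014] [-0.002  0.001 -0.001]
```

{"api": "apply_moves", "payload": {"targets": [{"linear": [-0.005, 0.001, -0.003], "twist": [0, 0, 0]}, {"linear": [-0.01, 0.001, -0.006], "twist": [0, 0, 0]}, {"linear": [-0.016, 0.001, -0.008], "twist": [0, 0, 0]}, {"linear": [-0.016, 0.001, -0.008], "twist": [0, 0, 0]}]}}

```text
time: 17.02
ee_pos: [0.5804, 0.0474, 0.0952]
tcp_rot: [3.141, 0.297, 2.939]
force: [-0.6, 0.5, -1.2]
opening: 0.144
finger_force: 118.1
```

{"api": "apply_moves", "payload": {"targets": [{"linear": [-0.003, 0.001, -0.002], "twist": [0, 0, 0]}, {"linear": [-0.006, 0.001, -0.004], "twist": [0, 0, 0]}, {"linear": [-0.006, 0.001, -0.004], "twist": [0, 0, 0]}]}}

```text
time: 17.4
ee_pos: [0.579, 0.0477, 0.0942]
tcp_rot: [3.141, 0.297, 2.939]
force: [0.2, 1.1, -0.5]
opening: 0.146
finger_force: 118.1
```

{"api": "apply_moves", "payload": {"targets": [{"linear": [-0.003, 0.001, -0.002], "twist": [0, 0, 0]}, {"linear": [-0.003, 0.001, -0.002], "twist": [0, 0, 0]}]}}

```text
time: 17.65
ee_pos: [0.5785, 0.048, 0.0939]
tcp_rot: [3.141, 0.298, 2.939]
force: [1.3, -1.4, -0.7]
opening: 0.145
finger_force: 118.1
```

{"api": "apply_moves", "payload": {"targets": [{"linear": [-0.003, 0.001, -0.002], "twist": [0, 0, 0]}, {"linear": [-0.003, 0.001, -0.002], "twist": [0, 0, 0]}]}}

```text
time: 17.9
ee_pos: [0.5783, 0.0481, 0.0938]
tcp_rot: [3.14, 0.299, 2.939]
force: [1.7, -0.8, 1.1]
opening: 0.141
finger_force: 118.1
```

```bash
python3 - <<'E'
from h import *
s=status.sense(); print(s["ee_pos"],s["force"].round(1))
for be in (15,12,10,8,6,5,4,3,2,1,0,-1):
    p,R=tcp(1.7,0,be,1.); d,t=delta(p,R,s); print(be,(d+[.002,0,.0015]).round(3).tolist(),t.tolist())
E
```

```text
[0.57833436 0.04808831 0.09378178] [ 1.7 -0.8  1.1]
15 [0.009, -0.002, 0.006] [-0.002, 0.004, -0.0]
12 [0.02, -0.004, -0.008] [0.019, 0.102, -0.0]
10 [0.027, -0.006, -0.018] [0.032, 0.168, -0.0]
8 [0.033, -0.007, -0.03] [0.045, 0.233, -0.0]
6 [0.04, -0.008, -0.04] [0.059, 0.298, -0.0]
5 [0.043, -0.009, -0.044] [0.066, 0.331, -0.0]
4 [0.045, -0.009, -0.05] [0.072, 0.363, -0.0]
3 [0.048, -0.01, -0.056] [0.079, 0.396, -0.0]
2 [0.051, -0.011, -0.062] [0.086, 0.429, -0.0]
1 [0.054, -0.011, -0.066] [0.092, 0.461, -0.0]
0 [0.056, -0.012, -0.072] [0.099, 0.494, -0.0]
-1 [0.059, -0.012, -0.078] [0.106, 0.527, -0.0]
```

{"api": "apply_moves", "payload": {"targets": [{"linear": [0.009, -0.002, 0.006], "twist": [-0.002, 0.004, 0]}, {"linear": [0.02, -0.004, -0.008], "twist": [0.019, 0.102, 0]}, {"linear": [0.027, -0.006, -0.018], "twist": [0.032, 0.168, 0]}, {"linear": [0.033, -0.007, -0.03], "twist": [0.045, 0.233, 0]}, {"linear": [0.033, -0.007, -0.03], "twist": [0.045, 0.233, 0]}]}}

```text
time: 18.52
ee_pos: [0.5861, 0.0455, 0.0855]
tcp_rot: [-3.141, 0.173, 2.937]
force: [0.2, -1.2, -0.6]
opening: 0.146
finger_force: 120.6
```

```bash
python3 - <<'E'
from h import *
s=status.sense(); print(s["ee_pos"],s["tcp_rot"],s["force"].round(1),s["ft_torque"].round(2))
for be in (8,6,5,4,3,2,1,0,-1):
    p,R=tcp(1.7,0,be,1.); d,t=delta(p,R,s); print(be,d.round(3).tolist(),t.tolist())
E
```

```text
[0.58605086 0.04550439 0.08545391] [-3.14075628  0.1725953   2.9372666 ] [ 0.2 -1.2 -0.6] [-0.24  0.29  0.03]
8 [0.001, 0.003, 0.003] [0.001, -0.004, 0.003]
6 [0.007, 0.002, -0.008] [0.014, 0.061, 0.003]
5 [0.01, 0.001, -0.013] [0.021, 0.094, 0.003]
4 [0.013, 0.001, -0.018] [0.028, 0.127, 0.003]
3 [0.015, 0.0, -0.024] [0.035, 0.159, 0.003]
2 [0.018, -0.0, -0.029] [0.041, 0.192, 0.003]
1 [0.021, -0.001, -0.035] [0.048, 0.225, 0.003]
0 [0.023, -0.001, -0.04] [0.055, 0.257, 0.003]
-1 [0.026, -0.002, -0.046] [0.061, 0.29, 0.003]
```

{"api": "apply_moves", "payload": {"targets": [{"linear": [0.007, 0.002, -0.008], "twist": [0.014, 0.061, 0.002]}, {"linear": [0.01, 0.001, -0.013], "twist": [0.021, 0.094, 0.002]}, {"linear": [0.013, 0.001, -0.018], "twist": [0.028, 0.127, 0.002]}, {"linear": [0.013, 0.001, -0.018], "twist": [0.028, 0.127, 0.002]}]}}

```text
time: 19.02
ee_pos: [0.5891, 0.0459, 0.081]
tcp_rot: [-3.141, 0.105, 2.939]
force: [-0.5, -4.6, -0.9]
opening: 0.143
finger_force: 120.8
```

```bash
python3 - <<'E'
from h import *
s=status.sense(); print(s["ee_pos"],s["tcp_rot"],s["force"].round(1),s["ft_torque"].round(2))
for be in (4,3,2,1,0,-1):
    p,R=tcp(1.7,0,be,1.); d,t=delta(p,R,s); print(be,d.round(3).tolist(),t.tolist())
E
```

```text
[0.58910931 0.04592374 0.08103287] [-3.14142536  0.10492659  2.93901719] [-0.5 -4.6 -0.9] [-0.88  0.22 -0.21]
4 [0.0, -0.001, -0.001] [0.0, 0.0, -0.001]
3 [0.003, -0.001, -0.006] [0.007, 0.033, -0.001]
2 [0.006, -0.002, -0.012] [0.014, 0.066, -0.001]
1 [0.008, -0.002, -0.017] [0.021, 0.098, -0.001]
0 [0.011, -0.003, -0.023] [0.027, 0.131, -0.001]
-1 [0.013, -0.003, -0.028] [0.034, 0.164, -0.001]
```

{"api": "apply_moves", "payload": {"targets": [{"linear": [0.003, -0.001, -0.006], "twist": [0.007, 0.033, 0]}, {"linear": [0.006, -0.002, -0.012], "twist": [0.014, 0.066, 0]}, {"linear": [0.008, -0.002, -0.017], "twist": [0.021, 0.098, 0]}, {"linear": [0.011, -0.003, -0.023], "twist": [0.027, 0.131, 0]}, {"linear": [0.011, -0.003, -0.023], "twist": [0.027, 0.131, 0]}]}}

```text
time: 19.65
ee_pos: [0.5923, 0.0462, 0.0751]
tcp_rot: [3.14, 0.035, 2.94]
force: [0.4, -4.0, -4.7]
opening: 0.141
finger_force: 120.3
```

```bash
python3 - <<'E'
from h import *
s=status.sense(); print(s["ee_pos"],s["tcp_rot"],s["force"].round(1),s["ft_torque"].round(2))
for be in (0,-1,-2):
    p,R=tcp(1.7,0,be,1.); d,t=delta(p,R,s); print(be,d.round(3).tolist(),t.tolist())
E
```

```text
[0.59225923 0.04621626 0.07505069] [3.14021562 0.03479559 2.93982348] [ 0.4 -4.  -4.7] [-0.6  -0.11 -0.11]
0 [-0.002, -0.004, 0.001] [-0.003, 0.0, -0.002]
-1 [0.001, -0.005, -0.004] [0.004, 0.033, -0.002]
-2 [0.003, -0.005, -0.01] [0.011, 0.066, -0.002]
```

{"api": "apply_moves", "payload": {"targets": [{"linear": [0, -0.003, -0.001], "twist": [0.002, 0.015, -0.002]}, {"linear": [0, -0.005, -0.003], "twist": [0.004, 0.033, -0.002]}, {"linear": [0, -0.005, -0.003], "twist": [0.004, 0.033, -0.002]}]}}

```text
time: 20.02
ee_pos: [0.592, 0.0451, 0.0749]
tcp_rot: [-3.141, 0.018, 2.939]
force: [-0.1, -2.0, -2.1]
opening: 0.143
finger_force: 120.6
```

```bash
python3 - <<'E'
from h import *
s=status.sense(); print(s["ee_pos"],s["tcp_rot"],s["force"].round(1),s["ft_torque"].round(2))
E
```

```text
[0.59202893 0.04507768 0.0749256 ] [-3.14120603  0.01780609  2.93917591] [-0.1 -2.  -2.1] [-0.48  0.01 -0.04]
```

{"api": "apply_moves", "payload": {"targets": [{"linear": [0, -0.002, -0.003], "twist": [0.004, 0.015, 0]}, {"linear": [0, -0.003, -0.006], "twist": [0.007, 0.033, 0]}, {"linear": [0, -0.003, -0.006], "twist": [0.007, 0.033, 0]}]}}

```text
time: 20.4
ee_pos: [0.5919, 0.0447, 0.0737]
tcp_rot: [-3.142, -0.0, 2.939]
force: [-1.7, -0.3, 3.3]
opening: 0.144
finger_force: 121.4
```

```bash
python3 - <<'E'
from h import *
s=status.sense(); print(s["ee_pos"],s["tcp_rot"],s["force"].round(1),s["ft_torque"].round(2))
E
```

```text
[0.59191665 0.04470958 0.07370154] [-3.14153282e+00 -1.12826890e-04  2.93941513e+00] [-1.7 -0.3  3.3] [-0.09  0.27 -0.07]
```

{"api": "apply_moves", "payload": {"targets": [{"linear": [0, 0, -0.004], "twist": [0.001, 0.005, 0]}, {"linear": [0, 0, -0.004], "twist": [0.001, 0.005, 0]}]}}

```text
time: 20.65
ee_pos: [0.592, 0.0447, 0.0732]
tcp_rot: [-3.141, -0.002, 2.94]
force: [-4.0, -0.3, 7.1]
opening: 0.139
finger_force: 122.4
```

{"api": "apply_moves", "payload": {"targets": [{"linear": [0, 0, 0.003], "twist": [0, 0, 0]}, {"linear": [0, 0, 0.003], "twist": [0, 0, 0]}, {"linear": [0, 0, 0.003], "twist": [0, 0, 0]}], "gripper": -0.1}}

```text
time: 21.02
ee_pos: [0.5919, 0.0441, 0.0729]
tcp_rot: [-3.141, -0.003, 2.939]
force: [0.3, -0.7, -0.3]
opening: 0.452
finger_force: 0.0
```

```bash
python3 - <<'E'
from h import *
s=status.sense(); print(s["ee_pos"],s["tcp_rot"],s["force"].round(1),s["ft_torque"].round(2))
wshot('w9')
E
```

```text
[0.59191983 0.04410957 0.07292147] [-3.14109636e+00 -2.56167330e-03  2.93901417e+00] [ 0.3 -0.7 -0.3] [-0.    0.07 -0.01]
```

Released with no contact force left. Retreat straight up, then check numerically in the cameras.

{"api": "apply_moves", "payload": {"targets": [{"linear": [0, 0, 0.06], "twist": [0, 0, 0]}, {"linear": [0, 0, 0.2], "twist": [0, 0, 0]}, {"linear": [-0.1, 0, 0.4], "twist": [0, 0, 0]}, {"linear": [-0.22, 0, 0.5], "twist": [0, 0, 0]}, {"linear": [-0.25, 0, 0.5], "twist": [0, 0, 0]}, {"linear": [-0.25, 0, 0.5], "twist": [0, 0, 0]}]}}

```text
time: 21.82
ee_pos: [0.5293, 0.0437, 0.1982]
tcp_rot: [-3.141, -0.002, 2.939]
force: [0.4, -0.2, -0.1]
opening: 0.449
finger_force: 0.0
```

```bash
python3 - <<'E'
from h import *
c=wshot('w10'); s=status.sense(); print(s["ee_pos"],s["force"].round(1))
M=np.load("seat.npy"); W=lambda x,y,z:(M[:3,3]+M[:3,:3]@(np.array([x,y+1,z])/1000))
g=cv2.cvtColor(c["pixels"],cv2.COLOR_RGB2GRAY).astype(int)
H=min(480,480)
for x in (30,50,70,90,100,112,118,124,132,140,148):
    a=wproj(c,W(x,0,0))[0]; l=wproj(c,W(x,-8,0))[0]; r=wproj(c,W(x,8,0))[0]
    v=int(round(a[1])); 
    if v<480: print(x,a.round(1),"pred edges",l[0].round(1),r[0].round(1),g[v,int(l[0])-14:int(r[0])+15:2].tolist())
print("ends", wproj(c,[W(1.7,0,0),W(19.7,0,8),W(151.7,0,8),W(154,0,4)]).round(1).tolist())
u=int(round(wproj(c,W(100,0,0))[0][0])); v0=int(wproj(c,W(14,0,5))[0][1]); print("col",u,v0,g[v0-6:v0+16,u].tolist())
v1=int(wproj(c,W(151.7,0,8))[0][1]); print(v1,g[max(v1-14,0):v1+14,u].tolist())
E
```

```text
[0.52950576 0.04366355 0.19768987] [ 1.  -0.1  0.9]
30 [342.3 240.4] pred edges 331.8 352.7 [175, 134, 121, 175, 134, 106, 104, 81, 98, 115, 133, 151, 162, 152, 141, 127, 114, 154, 183, 170, 159, 182, 179, 182, 183]
50 [342.3 266.6] pred edges 331.8 352.8 [165, 100, 131, 184, 173, 110, 104, 82, 100, 117, 135, 150, 157, 148, 141, 127, 111, 158, 191, 183, 163, 180, 177, 181, 178]
70 [342.3 292.8] pred edges 331.8 352.7 [112, 90, 130, 184, 130, 108, 104, 82, 100, 118, 135, 150, 152, 145, 137, 122, 109, 166, 193, 187, 161, 176, 178, 174, 172]
90 [342.2 318.5] pred edges 331.8 352.6 [94, 87, 99, 158, 174, 113, 108, 82, 101, 120, 136, 146, 150, 141, 134, 119, 97, 121, 191, 182, 156, 176, 174, 171, 167]
100 [342.1 331.2] pred edges 331.7 352.5 [91, 90, 92, 113, 113, 110, 104, 83, 102, 121, 138, 146, 147, 142, 132, 116, 97, 102, 108, 153, 160, 176, 172, 169, 155]
112 [342.  346.2] pred edges 331.7 352.3 [90, 88, 57, 38, 39, 39, 48, 80, 104, 121, 137, 146, 147, 120, 83, 68, 59, 41, 36, 45, 156, 175, 168, 171, 175]
118 [341.9 353.6] pred edges 331.6 352.2 [48, 53, 56, 54, 56, 58, 56, 79, 104, 
[... 323 characters left out ...]
37, 129, 106, 117, 194, 195, 166, 172, 180, 177, 179, 178]
140 [341.7 380.1] pred edges 331.5 351.8 [176, 174, 122, 105, 104, 105, 96, 69, 74, 89, 100, 108, 112, 97, 90, 78, 110, 189, 186, 156, 174, 178, 178, 177, 176]
148 [341.6 389.4] pred edges 331.5 351.6 [177, 173, 123, 83, 53, 53, 58, 86, 107, 126, 139, 144, 143, 136, 125, 104, 74, 49, 103, 152, 177, 177, 176, 178, 176]
ends [[342.1, 203.7], [342.8, 226.1], [342.0, 397.2], [341.7, 398.1]]
col 342 218 [80, 82, 87, 88, 88, 87, 86, 87, 87, 87, 94, 111, 126, 124, 114, 113, 119, 133, 145, 154, 155, 157]
397 [139, 141, 140, 141, 140, 141, 139, 141, 141, 139, 137, 121, 88, 63, 71, 88, 101, 109, 111, 116, 120, 127, 128, 117, 106, 95, 103, 125]
```

```bash
python3 -c "
from station import hand_in
print(hand_in())"
```

```text
the job is handed in; nothing more can be done
None
```

I loaded the stepped shaft in the cradle: thin end under the lip, thick end down in the fork. I released it, backed the arm off, and handed in at about 22 s; no verdict came back. The final wrist picture, checked by pixel values only, shows the shaft on the seat axis with the jaw over it. I put the shaft back in its own notches once to regrip with the tool tilted, because the wrist was near a joint limit. I saw no sign of the other objects being disturbed, but I did not check them at the end.

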